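# Step the stirrer dial up four clicks and start it

## Robot

A 6-joint arm with a two-finger parallel gripper is mounted at the origin on a cart in front of the work surface, level with it; the furniture and walls round the work are solid. World frame = base frame: x ahead of the robot, y to its left, z up, the work surface at z = 0. Lengths are in m, angles in rad, forces in N, time in s.
With the tool pointing down it reaches from about 0.275 to 0.75 m from the base axis. Payload 10.2 kg.
Tool frame: the origin (TCP) lies midway between the tips of the shut fingers; the grasp point (between the pads) lies 19 mm behind it (env.hold_point_z is the distance from the TCP to the grasp point, in m); x points along the fingers, z is the direction in which the jaws open and shut, and the axes are right-handed (so a half turn about x gives the same grasp; the last joint's range is limited). The gripper opens to 85 mm and grips with 20 to 120 N. Pads are 22 mm wide; open, the fingers measure 114 mm over their backs; the gripper's body (76 mm by 85 mm) begins 54 mm behind the grasp point. The pads swing forward as they close: fully open they stand 13 mm farther back than shut.
Start: joints at [-1.542, 0.313, 1.498, -0, 1.331, -0.223], TCP at [0.131, -0.508, 0.231] pointing down, gripper open.
Joint ranges: [-2.94, 2.94], [-0.97, 2.17], [0.19, 2.56], [-1.23, 4.37], [0.02, 3.11], [-2.88, 2.88]. Speed limits (rad/s): [2.39, 2.39, 3.01, 3.14, 3.14, 3.14].

## Interface

Orientations are given as a unit quaternion [x, y, z, w].
In Python, from bench import env, kinematics, monitor, eyes, job gives the robot as it stands. The module is installed in compiled form; this text tells all that it offers. Calls block until the motion is done:
- env.reach(position, orientation): joint-space move of the TCP to a pose.
- env.movel(position, velocity=0.15, frame=None, guard=None): straight line of the TCP; frame=None keeps the orientation; velocity is the mean speed in m/s. With guard (N) it stops when the force on the tool has changed by that much, and returns True; else False.
- env.set_joints(angles): joint-space move.
- env.release() and env.close_gripper(effort=None): open the fingers fully, or close them until they stop; effort is the grip in N (None keeps the last).
- env.hold(seconds).
- kinematics.ik(position, orientation): joint angles nearest the present ones, or None.
- monitor.sense(): the state.
- eyes.grab_frame(name): name is "scene" or "top"; returns a dict with "frame" (384x512x3 uint8, red, green, blue), "mtx" (3x3 intrinsics, pixels), "k1" (the pictures are not rectified: a ray, as slopes to the right and down, at radius r is drawn at 1 + k1 r^2 times it, then the intrinsics apply), "view" (4x4, takes a point from world to camera coordinates). Camera axes: x right, y down, z forward; pixel columns grow to the right and rows downward; lengths in m; the calibration is good to about 2 mm. A picture is of the moment at which its call begins. There is no depth.
A pose or a line that the arm cannot do raises env.MotionError and nothing moves.
- job.hand_in(): hands the job in, once; it reports no verdict.
The state is a dict: "clock": time; "joints": joint angles; "qvel": joint speeds; "joint_efforts": joint torques, N m; "position": TCP position; "ee_rot": TCP orientation; "contact_force": force on the tool from outside, world axes, zero at the start; "ft_torque": the same for the moment, N m; "finger_gap": opening from 0.0 (shut) to 1.0 (fully open).
Only numpy, scipy, OpenCV 4.12 (cv2) and the standard library are available. Lean on these libraries where they do the work, as an engineer would, in place of code of your own. Each camera call takes 0.05 s, during which the arm holds its last target.

## Task

With a fingertip against its orange peg, gently push the stirrer's click-stop dial round clockwise (seen from above) by exactly four clicks from where it stands, without going past the fourth click. Then press the green start button fully down and let it go, leaving the dial resting in its fourth click. Do not pinch or lift anything, and leave the beaker on the stirrer and the things standing around where they are.

Things in the scene. Friction and masses are not known exactly. Their poses are not given: they have to be found in the camera images.
- stirrer: magnetic stirrer, a flat white box 270 x 190 mm, fixed; origin under its centre on the worktop, x from the control end (near the robot) to the plate end, y to its left, z up. Control deck at z = 40 mm with the dial (axis at x -75, y -35 mm) and start button (x -85, y +58); the round plate (radius 60, centre x +68, y 0, top z = 56) carries the beaker
- dial_axis (a point): point on the upright axis of the round grey dial, at the height of the dial's flat top face (54.5 mm above the worktop); the dial is 96 mm across and 14 mm thick. Black dots on the deck, 55 mm from the axis, mark its click positions
- dial_lug (a point): centre of the top of the orange finger peg that stands up from the dial's face, 38 mm from the dial's axis. The peg is round, 15 mm in diameter at the foot, 14 mm higher up, 27 mm tall above the face, smooth and slippery, with a rounded top. Push it sideways with a closed or single fingertip that reaches down beside it to a few mm above the face
- dial (a joint): dial angle, rad, growing clockwise seen from above. Clicks every 0.5236 rad (30 deg) from 0 to 4.19; it starts in one of the first three. At 0 the peg lies 120 deg anticlockwise from the stirrer's +x. Leaving a click, the resistance at the peg grows from about 2 to 5 N up to half way; then the dial snaps by itself into the next click and stays
- start (a joint): travel of the start button, m: 0 up, 0.006 fully down; the spring returns it; fully down takes about 4 N
- start_top (a point): centre of the top of the round green start button, 26 mm in diameter; pressed straight down
- beaker: glass beaker 54 mm wide, 68 mm tall, standing on the stirrer's plate; origin at the centre of its underside; loose, leave it
- stir_bar: white stir bar 25 mm long, 8 mm thick, lying in the beaker; origin at its underside; loose, leave it
- amber_bottle: brown bottle with a blue cap, 60 mm wide, 133 mm tall, standing to the right of the stirrer; origin at the centre of its underside; loose, leave it
- petri_dish: clear petri dish 90 mm wide, 15 mm high, lying on the worktop in front of the stirrer; origin at the centre of its underside; loose, leave it
Things that resemble listed ones, but are neither listed nor needed, are in the scene too. What is shaped like the beaker but yellow is not meant.

How it is judged:
On the way, in this order (a step that is already met when the one before it is completed fails the run):
1. the dial rests four clicks clockwise from its start (distance of dial_lug from where it was at the start of the episode between 0.0626 and 0.0686 m and value of joint dial between 1.9 and 3.3 rad), for 0.2 s.
2. the start button is pressed down (value of joint start above 0.0045 m), for 0.05 s.
At the end, for the whole second after the job is handed in: The dial rests four clicks (120 degrees, within 9 degrees) clockwise of where it started, the start button has been pressed after that and is up again, the beaker stands upright on the plate within 20 mm of its place, and the bottle and dish are within 30 mm of theirs (all of step 1 and value of joint start below 0.0015 m and distance of beaker from where it was at the start of the episode below 0.02 m and angle between beaker's own z axis and vertical below 0.15 rad and distance of each of amber_bottle, petri_dish from where it was at the start of the episode below 0.03 m); the robot touches nothing.
It fails at once if the dial is turned past the fourth click (more than about 20 degrees beyond it) (distance of dial_lug from where it was at the start of the episode above 0.0715 m).
It fails at once if the start button is pressed before the dial has been turned four clicks (value of joint start above 0.004 m and distance of dial_lug from where it was at the start of the episode below 0.0605 m).
It fails at once if the dial is pinched or shoved hard (more than 30 N from the fingers) (contact force between the fingers and dial above 30 N).
It fails at once if the beaker, the bottle or the dish is knocked, lifted or carried (distance of beaker from where it was at the start of the episode above 0.02 m or angle between beaker's own z axis and vertical above 0.3 rad or distance of any of amber_bottle, petri_dish from where it was at the start of the episode above 0.03 m).
It also fails if it takes over 67 s, if anything falls off the work surface, if the arm or the gripper's body presses on something with over 40 N, if the wrist force passes 120 N, or if a joint passes its speed limit or range.

## Working session

There is one attempt and no reset: what is moved stays moved. The work goes in short steps, each a Python script; the robot and the scene stay as the last script left them, time stands still between calls to the robot, and variables do not carry over. Pictures are saved under pics/ and viewed, and the job is handed in when it is done.

```bash
mkdir -p pics
cat > h.py <<'E'
import numpy as np, cv2
from bench import env, kinematics, monitor, eyes, job
def snap(cam,name):
    d=eyes.grab_frame(cam); cv2.imwrite(f'pics/{name}.png',cv2.cvtColor(d['frame'],cv2.COLOR_RGB2BGR)); return d
def onplane(d,uv,z):
    K=d['mtx'];k1=d['k1'];V=d['view']
    p=np.array([(uv[0]-K[0,2])/K[0,0],(uv[1]-K[1,2])/K[1,1]])
    s=p.copy()
    for _ in range(30): s=p/(1+k1*(s@s))
    R=V[:3,:3];t=V[:3,3]
    c=-R.T@t; r=R.T@np.array([s[0],s[1],1])
    return c+r*(z-c[2])/r[2]
def proj(d,P):
    q=d['view'][:3,:3]@np.array(P)+d['view'][:3,3]; s=q[:2]/q[2]; s=s*(1+d['k1']*(s@s))
    return s*[d['mtx'][0,0],d['mtx'][1,1]]+d['mtx'][:2,2]
E
python3 - <<'E'
from h import *
import pickle
a=snap('scene','s0');b=snap('top','t0')
pickle.dump((a,b),open('f0.pkl','wb'))
for d in(a,b):print(d['mtx'],d['k1'],d['view'])
s=monitor.sense();print(s)
print(env.hold_point_z)
E
```

```text
[[436.86611974   0.         263.61302238]
 [  0.         436.86611974 195.16567094]
 [  0.           0.           1.        ]] 0.018773248810709638 [[ 0.83042656 -0.55679491 -0.01926534 -0.6140273 ]
 [-0.43225062 -0.62208853 -0.65281335  0.02143872]
 [ 0.3514984   0.550441   -0.75727378  0.96684266]
 [ 0.          0.          0.          1.        ]]
[[372.59942722   0.         254.03303556]
 [  0.         372.59942722 193.58566027]
 [  0.           0.           1.        ]] -0.11352123500443292 [[-0.00236504 -0.99989992 -0.01394855 -0.38228561]
 [-0.9957971   0.00363196 -0.09151468  0.48420838]
 [ 0.09155618  0.01367349 -0.99570603  0.89078416]
 [ 0.          0.          0.          1.        ]]
{'clock': 0.1, 'joints': array([-1.54241836e+00,  3.13371776e-01,  1.49836570e+00, -1.09337414e-05,
        1.33099200e+00, -2.23374173e-01]), 'qvel': array([ 0.00074278,  0.00033263, -0.00315881, -0.0003538 ,  0.00066793,
        0.00063477]), 'joint_efforts': array([ 1.65331392e-03, -4.12904227e+01, -2.60144126e+01, -2.86644554e-04,
        3.05791255e-03,  8.96822286e-06]), 'position': array([ 0.13077009, -0.5082144 ,  0.23080197]), 'ee_rot': array([ 0.43357941,  0.55907456, -0.43296314,  0.55855837]), 'contact_force': array([-0.14120524, -0.44042641,  0.89805254]), 'ft_torque': array([0.00276558, 0.00469904, 0.00297559]), 'finger_gap': 0.9984659909267211}
0.0187
```

View pics/s0.png

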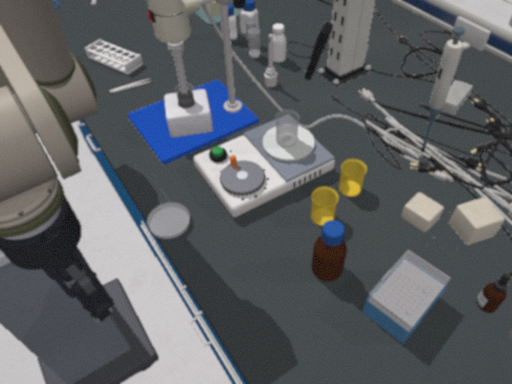

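View pics/t0.png

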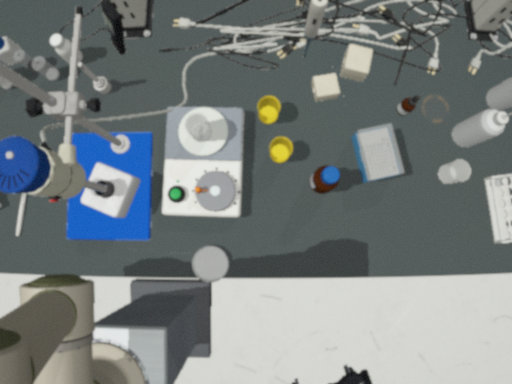

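The top view shows the stirrer at about (203,162): dial (216,190), orange peg (198,189), green button (176,193). The beaker is clear, at (205,128) on the plate. The yellow ones at (268,109) and (281,149) are lookalikes. A stand with an overhanging arm sits to the left, on the blue mat. Next I measure.

Run:
```python
from h import *
import pickle
a,b=pickle.load(open('f0.pkl','rb'))
def cen(d,lo,hi,box):
    hsv=cv2.cvtColor(d['frame'],cv2.COLOR_RGB2HSV); m=cv2.inRange(hsv,lo,hi)
    k=np.zeros_like(m);x0,y0,x1,y1=box;k[y0:y1,x0:x1]=m[y0:y1,x0:x1]
    n,l,st,c=cv2.connectedComponentsWithStats(k)
    i=1+np.argmax(st[1:,4]); return c[i],st[i]
for nm,d,box in(('scene',a,(190,130,340,215)),('top',b,(160,105,246,220))):
    o=cen(d,(3,120,100),(20,255,255),box); g=cen(d,(45,80,40),(85,255,255),box)
    print(nm,'peg',o,onplane(d,o[0],.068),onplane(d,o[0],.0815),'btn',g,onplane(d,g[0],.05))
    x0,y0,x1,y1=box
    c=cv2.resize(d['frame'][y0:y1,x0:x1],None,fx=5,fy=5,interpolation=cv2.INTER_CUBIC)
    cv2.imwrite(f'pics/crop_{nm}.png',cv2.cvtColor(c,cv2.COLOR_RGB2BGR))
```

```text
scene peg (array([233.04, 161.24]), array([231, 156,   6,  12,  50], dtype=int32)) [ 0.48824407 -0.25822544  0.068     ] [ 0.48198536 -0.27043252  0.0815    ] btn (array([217.18584071, 151.46902655]), array([212, 145,  12,  13, 113], dtype=int32)) [ 0.48332769 -0.19443045  0.05      ]
top peg (array([198.2, 189.4]), array([196, 187,   6,   6,  25], dtype=int32)) [ 0.48885036 -0.25456019  0.068     ] [ 0.48744774 -0.25678873  0.0815    ] btn (array([175.4796748 , 193.49593496]), array([170, 188,  13,  12, 123], dtype=int32)) [ 0.48115235 -0.19716481  0.05      ]
```

Run:
```python
import cv2
for n in('scene','top'):
    i=cv2.imread(f'pics/crop_{n}.png');print(i.shape)
```

```text
(425, 750, 3)
(575, 430, 3)
```

View pics/crop_scene.png

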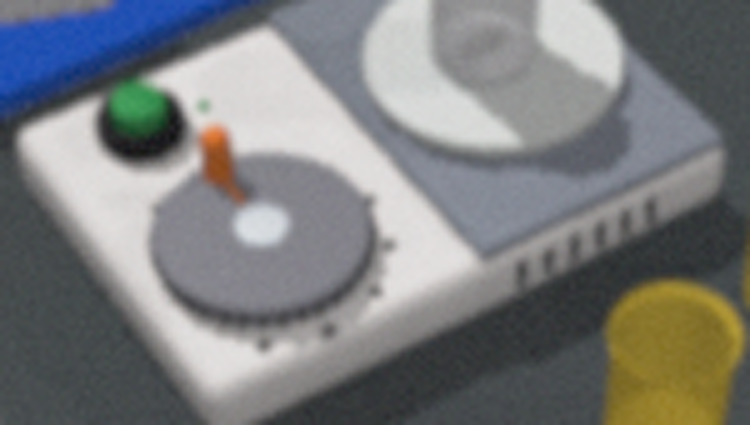

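View pics/crop_top.png

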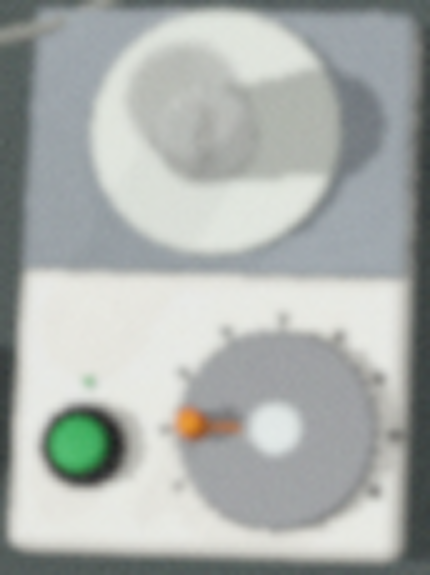

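Run:
```python
from h import *
import pickle
a,b=pickle.load(open('f0.pkl','rb'))
o=np.array([160,105])
f=lambda x,y:(np.array([x,y])+.5)/5-.5+o
dots={120:(180,487),90:(165,430),60:(183,373),30:(227,332),0:(283,318),-30:(340,337),-60:(377,378),-90:(396,435),-120:(375,490)}
A=[];y=[]
P={k:onplane(b,f(*v),.04) for k,v in dots.items()}
# fit: p = c + R(yaw)*55*(cos,sin): similarity
for k,p in P.items():
    c,s=np.cos(np.radians(k)),np.sin(np.radians(k))
    A+= [[1,0,c,-s],[0,1,s,c]]; y+=[p[0],p[1]]
r,res,_,_=np.linalg.lstsq(np.array(A),np.array(y),rcond=None)
yaw=np.arctan2(r[3],r[2]);print('centre',r[:2],'rad',np.hypot(r[2],r[3]),'yaw',yaw,'rms',np.sqrt(res/18))
C,S=np.cos(yaw),np.sin(yaw);R=np.array([[C,-S],[S,C]])
org=r[:2]-R@[-.075,-.035]
print('stirrer',org,'btn pred',org+R@[-.085,.058],'plate pred',org+R@[.068,0])
# check corners of the box top: crop
for n,v,q in(('nl',(8,550),(-.135,.095)),('nr',(402,560),(-.135,-.095)),('fl',(38,12),(.135,.095)),('fr',(418,18),(.135,-.095))):
    w=onplane(b,f(*v),.04)[:2]; print(n,w,R.T@(w-org),q)
w=onplane(b,f(213,131),.056)[:2];print('plate',w, R.T@(w-org))
# scene view dots
o2=np.array([190,130]);f2=lambda x,y:(np.array([x,y])+.5)/5-.5+o2
for n,v,z in(('-60?',(390,244),.04),('hub',(262,224),.0555),('led',(204,105),.04)):
    w=onplane(a,f2(*v),z)[:2];print(n,w,R.T@(w-org))
w=onplane(a,f2(215,133),.0815)[:2];print('peg top scene',w)
w=onplane(b,f(189,423),.0815)[:2];print('peg top top',w)
for k in(1,2,5):
    an=yaw+np.radians(120-30*k);p=r[:2]+.038*np.array([np.cos(an),np.sin(an)]);print(k,p,proj(a,[*p,.0815]),proj(b,[*p,.0815]))
hp=onplane(b,f(274,428),.0555);print('hub top',hp)
```

```text
centre [ 0.48774454 -0.29158249] rad 0.05469434993806885 yaw -0.026840381278840888 rms [0.00059114]
stirrer [ 0.56365683 -0.25860788] btn pred [ 0.480244   -0.19834761] plate pred [ 0.63163234 -0.26043281]
nl [ 0.43130019 -0.16089696] [-0.13493125  0.09412365] (-0.135, 0.095)
nr [ 0.42635804 -0.35052832] [-0.13478246 -0.09557204] (-0.135, -0.095)
fl [ 0.69762686 -0.16913551] [0.1315206  0.09303552] (0.135, 0.095)
fr [ 0.69184255 -0.35791224] [ 0.1308046  -0.09582845] (0.135, -0.095)
plate [ 0.63146858 -0.26019481] [0.06782991 0.00023352]
-60? [ 0.53546749 -0.32109347] [-0.02650225 -0.0632196 ]
hub [ 0.48908915 -0.29210823] [-0.07364177 -0.03548947]
led [ 0.51425118 -0.19968863] [-0.05096908  0.05757213]
peg top scene [ 0.4891426  -0.25681206]
peg top top [ 0.48791583 -0.25493806]
1 [ 0.48876436 -0.25359618] [231.67261164 155.41117324] [196.82281992 188.83388556]
2 [ 0.50762088 -0.25919528] [240.51418769 153.3945273 ] [199.34797285 180.64868612]
5 [ 0.52013175 -0.31145883] [258.72797326 165.21050441] [222.08320276 175.11735884]
hub top [ 0.48809645 -0.29091815  0.0555    ]
```

```bash
cat >> h.py <<'E'
from scipy.spatial.transform import Rotation as Rn
C=np.array([.4880,-.2915]); YAW=-.0268
def pose(k,off,flip=0,z=.060,rad=.038,dyaw=0):
    """k: dial angle in clicks of peg; TCP off metres behind (anticlockwise of) the peg"""
    a=YAW+np.radians(120-30*k)
    r=np.array([np.cos(a),np.sin(a)]); t=np.array([r[1],-r[0]]) # clockwise tangent
    p=C+rad*r-off*t
    X=np.array([0,0,-1.]); Z=np.array([r[0],r[1],0])*(-1 if flip else 1); Y=np.cross(Z,X)
    q=(Rn.from_matrix(np.c_[X,Y,Z])).as_quat()
    return np.array([p[0],p[1],z]),q
E
python3 - <<'E'
from h import *
for fl in(0,1):
    for k in(1,2,3,4,4.8):
        p,q=pose(k,.019,fl); j=kinematics.ik(p,q); print(fl,k,p.round(3),None if j is None else np.round(j,2))
    p,q=pose(1,.026,fl,z=.15); j=kinematics.ik(p,q); print(j)
import pickle
a,b=pickle.load(open('f0.pkl','rb'))
def tri(u,v):
    A=[];y=[]
    for d,w in((a,u),(b,v)):
        p=onplane(d,w,0);c=-d['view'][:3,:3].T@d['view'][:3,3];n=(p-c)/np.linalg.norm(p-c)
        M=np.eye(3)-np.outer(n,n);A.append(M);y.append(M@c)
    return np.linalg.lstsq(np.vstack(A),np.hstack(y),rcond=None)[0]
print('shaft bottom',tri((185,97),(105,188)),'motor low',tri((172,38),(82,178)),'block corner',onplane(b,(137,178),.05),'pole',onplane(b,(120,143),.02))
E
```

```text
0 1 [ 0.47  -0.253  0.06 ] [-0.71  0.53  1.67 -0.    0.94 -2.26]
0 2 [ 0.492 -0.249  0.06 ] [-0.68  0.56  1.61 -0.    0.97 -1.7 ]
0 3 [ 0.512 -0.257  0.06 ] [-0.67  0.6   1.54 -0.    1.   -1.17]
0 4 [ 0.526 -0.274  0.06 ] [-0.68  0.64  1.47 -0.    1.03 -0.65]
0 4.8 [ 0.53  -0.291  0.06 ] [-0.69  0.66  1.44 -0.    1.05 -0.25]
[-7.22051526e-01  3.96179750e-01  1.60388598e+00 -4.44089210e-16
  1.14152692e+00 -2.26604785e+00]
1 1 [ 0.47  -0.253  0.06 ] [-0.71  0.53  1.67 -0.    0.94  0.88]
1 2 [ 0.492 -0.249  0.06 ] [-0.68  0.56  1.61 -0.    0.97  1.44]
1 3 [ 0.512 -0.257  0.06 ] [-0.67  0.6   1.54 -0.    1.    1.98]
1 4 [ 0.526 -0.274  0.06 ] [-0.68  0.64  1.47 -0.    1.03  2.49]
1 4.8 [ 0.53  -0.291  0.06 ] None
[-7.22051526e-01  3.96179750e-01  1.60388598e+00 -4.44089210e-16
  1.14152692e+00  8.75544800e-01]
shaft bottom [ 0.48805804 -0.04780742  0.10910891] motor low [ 0.48324492 -0.06889119  0.27033639] block corner [ 0.5189882  -0.10228846  0.05      ] pole [ 0.61278169 -0.04488967  0.02      ]
```

Run:
```python
from h import *
env.close_gripper()
p,q=pose(1,.030,0,z=.16); env.reach(p,q)
s=monitor.sense();print(s['clock'],s['position'],s['finger_gap'],s['contact_force'])
a=snap('scene','s1');b=snap('top','t1')
cv2.imwrite('pics/c1.png',cv2.resize(cv2.cvtColor(a['frame'],cv2.COLOR_RGB2BGR)[60:260,150:400],None,fx=3,fy=3))
```

```text
2.65 [ 0.45887048 -0.25319665  0.16011163] -0.0005279445017880931 [ 0.62993857 -0.26521566  0.05905184]
```

View pics/c1.png

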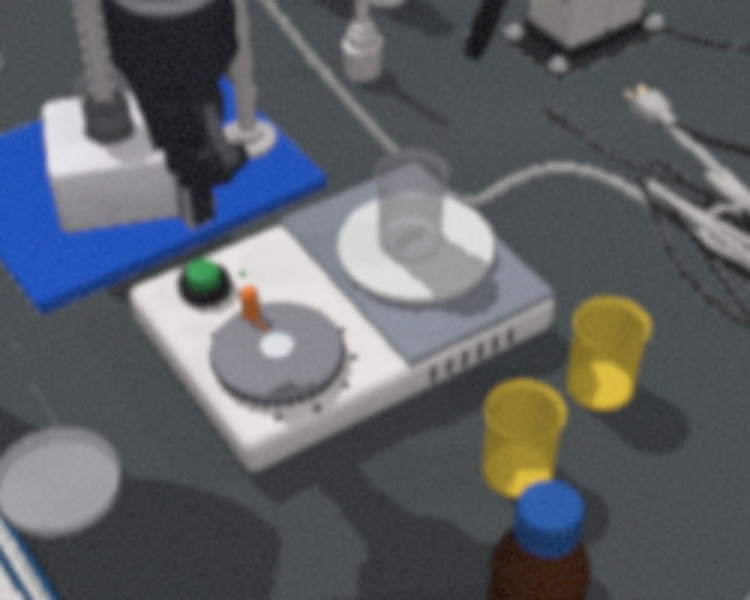

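View pics/t1.png

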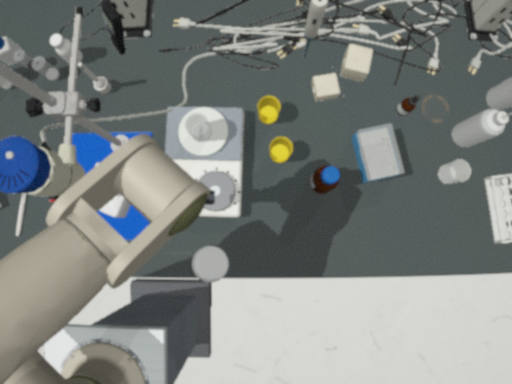

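Run:
```python
from h import *
import pickle
a,b=pickle.load(open('f0.pkl','rb'))
l=np.array([.66,.75]);al=np.array([.75,-.66])
print(-b['view'][:3,:3].T@b['view'][:3,3])
for nm,u in(('forearm edge mid',(70,195)),('fe end',(135,143)),('motor side',(82,178)),('motor front',(68,190)),('motor blue near',(45,170))):
    for z in(.27,.35,.45,.5):
        p=onplane(b,u,z);print(nm,z,p[:2].round(3),'along',(p[:2]@al).round(3),'lat',(p[:2]@l).round(3))
i=cv2.imread('pics/s1.png');cv2.imwrite('pics/c1b.png',cv2.resize(i[0:200,0:266],None,fx=3,fy=3))
i=cv2.imread('pics/t1.png');cv2.imwrite('pics/c1c.png',cv2.resize(i[100:300,0:266],None,fx=3,fy=3))
```

```text
[ 0.39971239 -0.3961861   0.92593901]
forearm edge mid 0.27 [ 0.459 -0.05 ] along 0.377 lat 0.265
forearm edge mid 0.35 [ 0.451 -0.092] along 0.399 lat 0.229
forearm edge mid 0.45 [ 0.442 -0.145] along 0.427 lat 0.183
forearm edge mid 0.5 [ 0.438 -0.171] along 0.441 lat 0.161
fe end 0.27 [ 0.554 -0.17 ] along 0.527 lat 0.238
fe end 0.35 [ 0.535 -0.198] along 0.532 lat 0.205
fe end 0.45 [ 0.511 -0.232] along 0.537 lat 0.163
fe end 0.5 [ 0.5   -0.249] along 0.539 lat 0.143
motor side 0.27 [ 0.49  -0.072] along 0.415 lat 0.27
motor side 0.35 [ 0.479 -0.111] along 0.433 lat 0.233
motor side 0.45 [ 0.465 -0.161] along 0.455 lat 0.186
motor side 0.5 [ 0.458 -0.185] along 0.466 lat 0.163
motor front 0.27 [ 0.468 -0.045] along 0.381 lat 0.275
motor front 0.35 [ 0.46  -0.088] along 0.403 lat 0.237
motor front 0.45 [ 0.449 -0.142] along 0.43 lat 0.19
motor front 0.5 [ 0.444 -0.168] along 0.444 lat 0.167
motor blue near 0.27 [0.506 0.003] along 0.377 lat 0.336
motor blue near 0.35 [ 0.493 -0.046] along 0.4 lat 0.291
motor blue near 0.45 [ 0.477 -0.107] along 0.428 lat 0.235
motor blue near 0.5 [ 0.469 -0.137] along 0.442 lat 0.206
```

View pics/c1b.png

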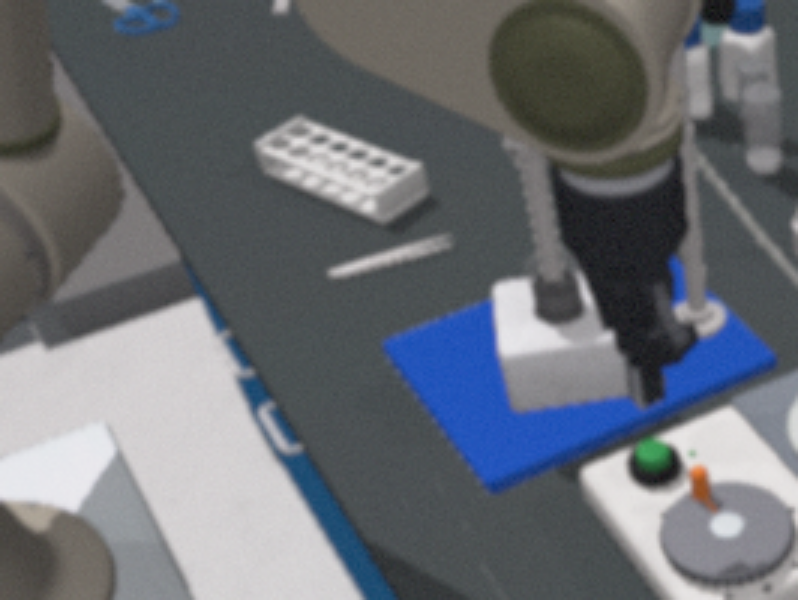

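View pics/c1c.png

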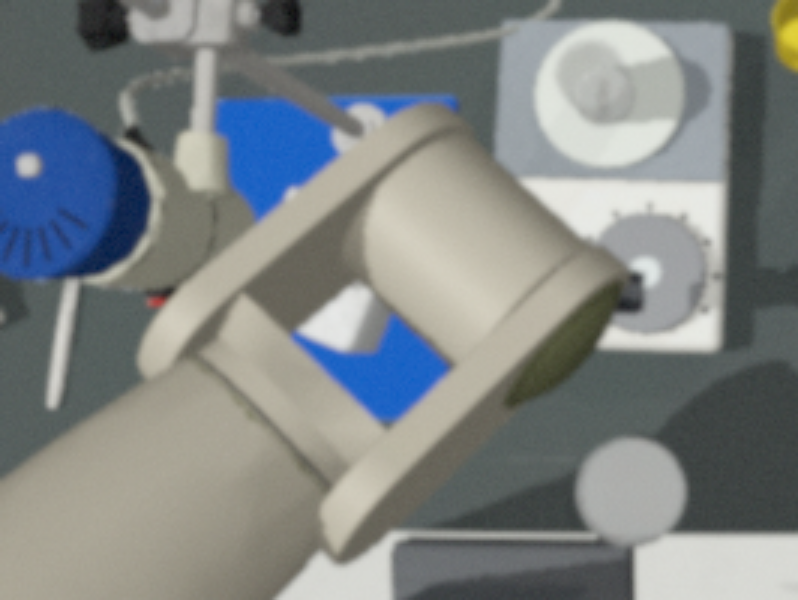

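The arm cleared the stand: fork outer edge at lateral offset of about 0.175 m, motor at about 0.23 m. I go down beside the peg and feel for contact.

Run:
```python
from h import *
p,q=pose(1,.030,0,z=.060)
print(env.movel(p,velocity=.06,guard=6), monitor.sense()['position'])
env.hold(.3);print('F',monitor.sense()['contact_force'])
p,q=pose(1,.010,0)
hit=env.movel(p,velocity=.012,frame=q,guard=1.5)
s=monitor.sense();print(hit,s['clock'],s['position'],s['contact_force'])
p0=pose(1,0,0)[0];print('off behind nominal peg',p0[:2]-s['position'][:2])
a=snap('scene','s2');b=snap('top','t2')
cv2.imwrite('pics/c2.png',cv2.resize(cv2.cvtColor(a['frame'],cv2.COLOR_RGB2BGR)[120:230,180:330],None,fx=5,fy=5,interpolation=cv2.INTER_CUBIC))
```

```text
False [ 0.45914451 -0.25277624  0.060249  ]
F [ 0.82382669  0.07933684 -0.12152557]
True 5.9667 [ 0.47260472 -0.25283566  0.05959199] [ 0.12276104  1.08317595 -0.8502976 ]
off behind nominal peg [ 0.01641356 -0.00067798]
```

View pics/c2.png

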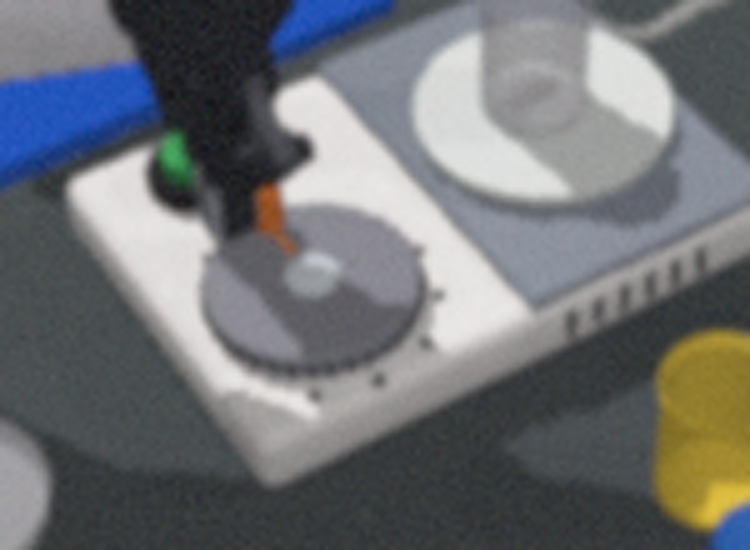

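```bash
cat >> h.py <<'E'
def step(k,off=.0175,v=.02):
    p,q=pose(k,off,0); env.movel(p,velocity=v,frame=q)
    s=monitor.sense()
    a=YAW+np.radians(120-30*k); r=np.array([np.cos(a),np.sin(a)]); t=np.array([r[1],-r[0]])
    f=s['contact_force'][:2]
    print(f"k={k:.2f} clk={s['clock']:.2f} tang={f@t:.2f} rad={f@r:.2f} Fz={s['contact_force'][2]:.2f} err={np.round((s['position']-p)*1e3,1)}")
E
python3 - <<'E'
from h import *
for k in np.arange(1.0,1.5,.1): step(k)
a=snap('scene','s3')
cv2.imwrite('pics/c3.png',cv2.resize(cv2.cvtColor(a['frame'],cv2.COLOR_RGB2BGR)[120:230,180:330],None,fx=5,fy=5,interpolation=cv2.INTER_CUBIC))
E
```

```text
k=1.00 clk=6.32 tang=0.58 rad=-0.67 Fz=0.60 err=[-0.1 -0.  -0. ]
k=1.10 clk=6.58 tang=-0.99 rad=0.48 Fz=1.25 err=[-0.1  0.  -0.1]
k=1.20 clk=6.83 tang=-2.51 rad=0.02 Fz=0.46 err=[-0.2  0.1 -0.1]
k=1.30 clk=7.09 tang=-3.21 rad=0.41 Fz=-0.02 err=[-0.2  0.1 -0.1]
k=1.40 clk=7.35 tang=-2.62 rad=0.69 Fz=1.43 err=[-0.2  0.1 -0.1]
```

View pics/c3.png

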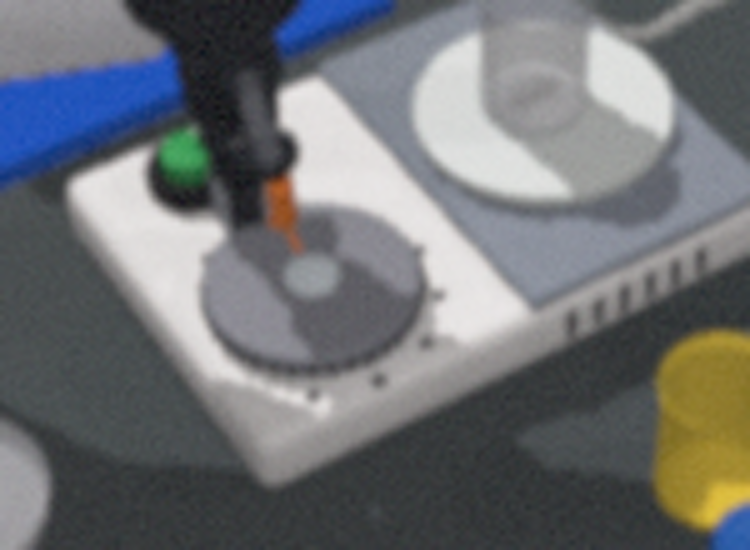

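Run:
```python
from h import *
for k in np.arange(1.5,1.75,.05): step(k)
env.hold(.2)
a=snap('scene','s4')
cv2.imwrite('pics/c4.png',cv2.resize(cv2.cvtColor(a['frame'],cv2.COLOR_RGB2BGR)[120:230,180:330],None,fx=5,fy=5,interpolation=cv2.INTER_CUBIC))
```

```text
k=1.50 clk=7.66 tang=-4.93 rad=-0.25 Fz=0.12 err=[-0.4  0.2 -0.1]
k=1.55 clk=7.91 tang=-0.03 rad=-0.06 Fz=0.31 err=[ 0.6 -0.3  0.2]
k=1.60 clk=8.16 tang=-0.07 rad=0.21 Fz=0.05 err=[ 0.3 -0.2  0.1]
k=1.65 clk=8.41 tang=0.26 rad=-0.36 Fz=-0.71 err=[ 0.1 -0.1  0. ]
k=1.70 clk=8.66 tang=-0.70 rad=-0.39 Fz=-0.04 err=[ 0. -0.  0.]
```

View pics/c4.png

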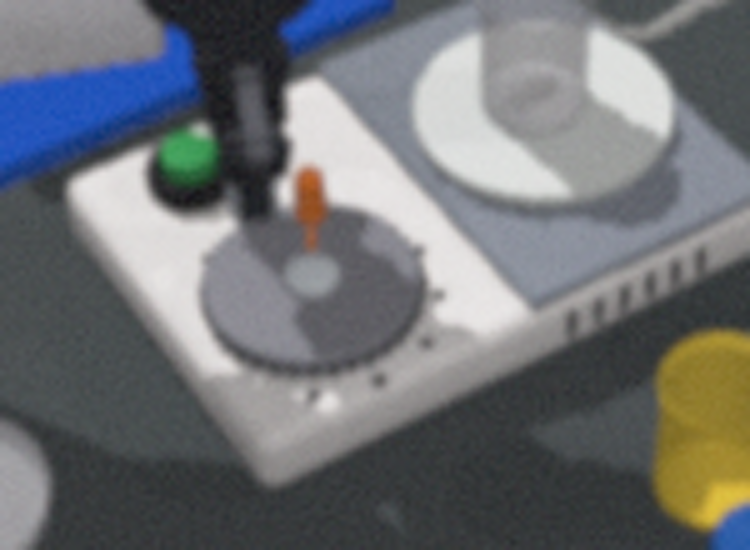

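The peg snapped into the next click just past half way. Its top, at crop (310,172), is close to the predicted (302,167). I repeat this for clicks 3 and 4.

```bash
cat > m.py <<'E'
from h import *
import sys
k0=int(sys.argv[1])
step(k0+.05)
for k in k0+np.arange(.2,.45,.1): step(k)
for k in k0+np.array([.45,.5,.55,.6]): step(k)
env.hold(.2)
a=snap('scene',f'k{k0+1}')
cv2.imwrite(f'pics/ck{k0+1}.png',cv2.resize(cv2.cvtColor(a['frame'],cv2.COLOR_RGB2BGR)[120:230,180:330],None,fx=5,fy=5,interpolation=cv2.INTER_CUBIC))
for i in(1,2,3,4,5,6):
    an=YAW+np.radians(120-30*i);p=C+.038*np.array([np.cos(an),np.sin(an)]);print(i,(proj(a,[*p,.0795])-[180,120])*5)
E
python3 m.py 2
```

```text
k=2.05 clk=9.44 tang=0.12 rad=0.07 Fz=0.19 err=[-0.1  0.  -0. ]
k=2.20 clk=9.76 tang=-1.49 rad=-0.39 Fz=0.33 err=[-0.3  0.2 -0.1]
k=2.30 clk=10.02 tang=-3.35 rad=0.73 Fz=0.67 err=[-0.2  0.2 -0.1]
k=2.40 clk=10.28 tang=-3.56 rad=0.96 Fz=1.10 err=[-0.2  0.2 -0.1]
k=2.45 clk=10.53 tang=-4.49 rad=1.40 Fz=0.97 err=[-0.2  0.3 -0.1]
k=2.50 clk=10.78 tang=-4.92 rad=2.23 Fz=0.15 err=[-0.1  0.3 -0.1]
k=2.55 clk=11.03 tang=-0.50 rad=-0.32 Fz=0.31 err=[ 0.5 -0.7  0.3]
k=2.60 clk=11.28 tang=-0.78 rad=0.68 Fz=0.19 err=[ 0.2 -0.4  0.1]
1 [259.11783362 180.06925013]
2 [303.24476345 169.99106983]
3 [347.48880337 176.37234152]
4 [380.7516936  197.76074962]
5 [394.17084257 229.04115926]
6 [383.41940446 262.21209476]
```

View pics/ck3.png

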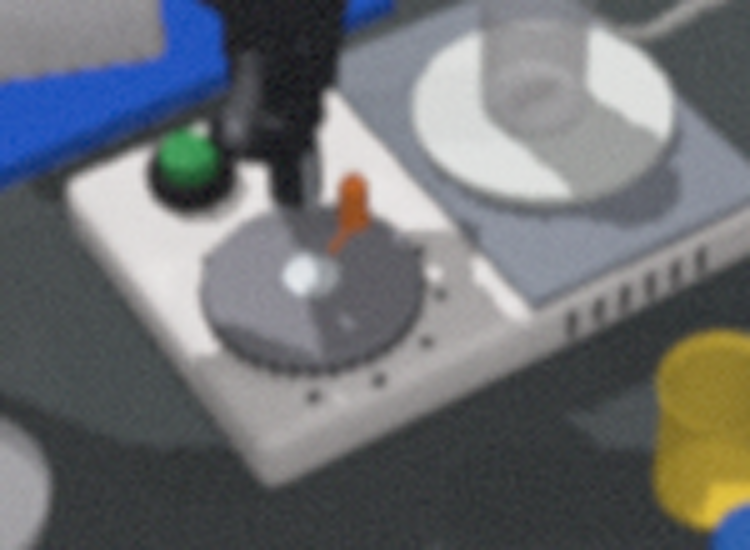

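The peg top is at (352,180). Click 3 was predicted at (347,176), so it matches.

```bash
python3 m.py 3
```

```text
k=3.05 clk=12.17 tang=-0.28 rad=1.29 Fz=0.30 err=[-0.  0. -0.]
k=3.20 clk=12.48 tang=-1.88 rad=-0.95 Fz=0.60 err=[-0.1  0.3 -0.1]
k=3.30 clk=12.74 tang=-2.83 rad=0.05 Fz=0.34 err=[-0.   0.2 -0.1]
k=3.40 clk=13.00 tang=-3.28 rad=1.66 Fz=0.79 err=[-0.   0.3 -0.1]
k=3.45 clk=13.25 tang=-4.85 rad=1.01 Fz=1.81 err=[-0.   0.4 -0.1]
k=3.50 clk=13.50 tang=-2.36 rad=1.60 Fz=0.94 err=[ 0.1 -0.  -0. ]
k=3.55 clk=13.75 tang=0.64 rad=-0.19 Fz=-0.06 err=[ 0.1 -0.6  0.2]
k=3.60 clk=14.00 tang=0.03 rad=0.07 Fz=0.05 err=[ 0.  -0.3  0.1]
1 [259.11783362 180.06925013]
2 [303.24476345 169.99106983]
3 [347.48880337 176.37234152]
4 [380.7516936  197.76074962]
5 [394.17084257 229.04115926]
6 [383.41940446 262.21209476]
```

View pics/ck4.png

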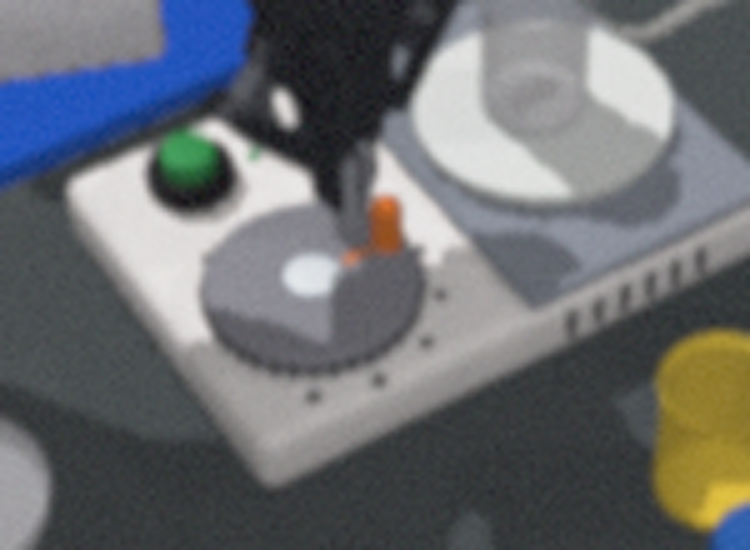

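Click 4: the peg top is at (387,203), predicted (381,198). One click to go.

```bash
python3 m.py 4
```

```text
k=4.05 clk=14.89 tang=0.11 rad=0.05 Fz=-1.35 err=[-0.   0.1 -0. ]
k=4.20 clk=15.21 tang=-2.88 rad=-0.70 Fz=0.60 err=[-0.   0.2 -0.1]
k=4.30 clk=15.47 tang=-3.43 rad=0.44 Fz=0.20 err=[ 0.   0.2 -0. ]
k=4.40 clk=15.72 tang=-4.78 rad=-0.31 Fz=0.58 err=[ 0.1  0.3 -0.1]
k=4.45 clk=15.97 tang=-4.69 rad=0.88 Fz=-0.67 err=[ 0.1  0.4 -0. ]
k=4.50 clk=16.23 tang=1.08 rad=0.08 Fz=0.28 err=[-0.1 -0.5  0.1]
k=4.55 clk=16.48 tang=0.52 rad=-0.19 Fz=-0.63 err=[-0.1 -0.4  0. ]
k=4.60 clk=16.73 tang=0.11 rad=-0.80 Fz=-0.22 err=[-0.  -0.1  0. ]
1 [259.11783362 180.06925013]
2 [303.24476345 169.99106983]
3 [347.48880337 176.37234152]
4 [380.7516936  197.76074962]
5 [394.17084257 229.04115926]
6 [383.41940446 262.21209476]
```

View pics/ck5.png

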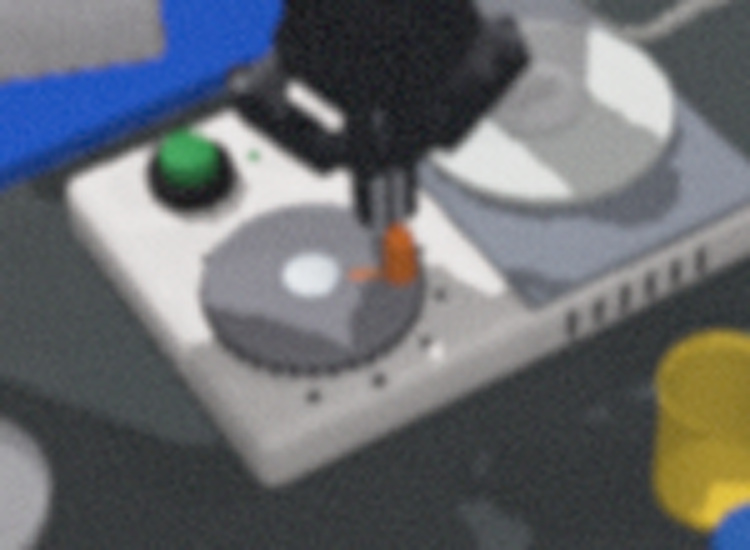

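Click 5, the target: the peg top is at (398,235), predicted (394,229). I back off and lift clear. Before going to the button, I check the wrist's clearance to the overhead motor.

Run:
```python
from h import *
p,q=pose(4.55,.024,0);env.movel(p,velocity=.03,frame=q)
p[2]=.17;env.movel(p,velocity=.12)
env.hold(.1)
s=monitor.sense();print(s['clock'],s['position'],s['joints'].round(3))
j=s['joints'];P=s['position'];q=s['ee_rot']
d=np.array([np.cos(j[0]),np.sin(j[0]),0]);ax=np.cross(d,[0,0,1])
best=[]
for L in np.arange(.1,.5,.01):
    w=P+[0,0,L];Rr=Rn.from_rotvec(ax*.2)
    jj=kinematics.ik(w+Rr.apply([0,0,-L]),(Rr*Rn.from_quat(q)).as_quat())
    if jj is not None: best.append((np.abs(jj[:4]-j[:4]).max(),L,np.round(jj-j,3)))
print(min(best,key=lambda b:b[0]))
for yb,xb in((-.198,.481),(-.204,.478)):
    for z in(.17,.05):print(kinematics.ik([xb,yb,z],q).round(3))
a=snap('scene','s6');b=snap('top','t6')
cv2.imwrite('pics/c6.png',cv2.resize(cv2.cvtColor(a['frame'],cv2.COLOR_RGB2BGR)[120:230,180:330],None,fx=5,fy=5,interpolation=cv2.INTER_CUBIC))
cv2.imwrite('pics/c6t.png',cv2.resize(cv2.cvtColor(b['frame'],cv2.COLOR_RGB2BGR)[100:300,0:266],None,fx=3,fy=3))
```

```text
18.5417 [ 0.53129664 -0.28025517  0.1691428 ] [-0.68   0.53   1.343  0.     1.27  -0.365]
(np.float64(0.003366348765699856), np.float64(0.2599999999999999), array([-0.   ,  0.002, -0.003,  0.   , -0.198, -0.   ]))
[-0.616  0.359  1.6    0.     1.183 -0.301]
[-0.616  0.522  1.715  0.     0.906 -0.301]
[-0.629  0.358  1.602  0.     1.183 -0.314]
[-0.629  0.522  1.716  0.     0.905 -0.314]
```

View pics/c6.png

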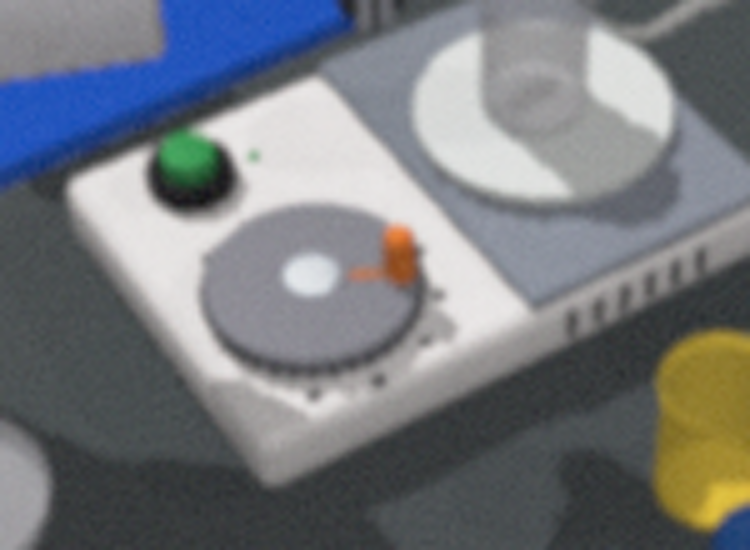

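View pics/c6t.png

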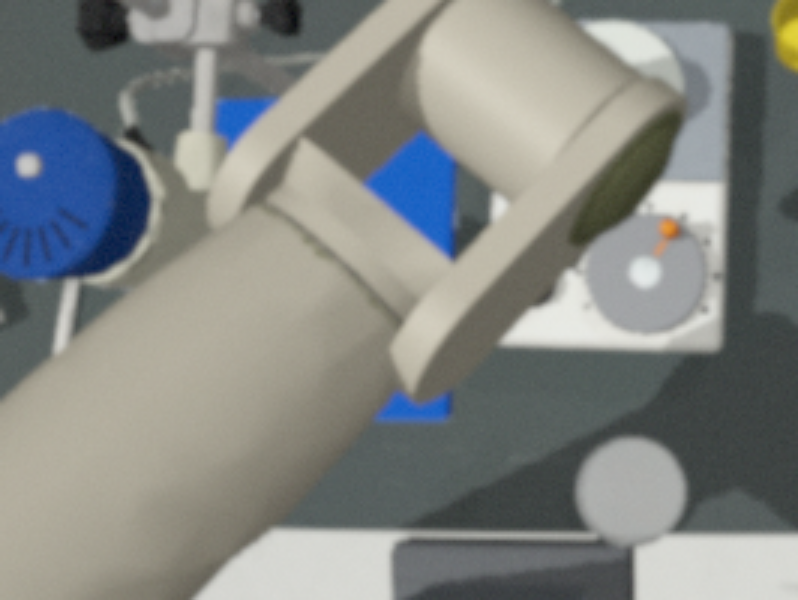

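Run:
```python
from h import *
import pickle
a,b=pickle.load(open('f0.pkl','rb'))
def lat(p,j): return -p[0]*np.sin(j)+p[1]*np.cos(j)
j=-.722
for u in((90,173),(157,243)):
    for z in(.42,.45,.47):print(u,z,onplane(b,u,z)[:2].round(3),lat(onplane(b,u,z),j).round(3))
print('tool lat',lat([.4589,-.2532],j))
for z in(.3,.35,.4,.45):print('cap axis',z,onplane(b,(9,154),z)[:2].round(3),'edges x',onplane(b,(15,137),z)[0],onplane(b,(15,191),z)[0])
for z in(.1,.12):print('shaft base',z,onplane(b,(104,187),z)[:2])
print('scene shaft base',onplane(a,(186,97),.1)[:2],'lat',lat([.488,-.048],-.62))
i=cv2.imread('pics/t0.png');cv2.imwrite('pics/m.png',cv2.resize(i[80:250,0:170],None,fx=3.5,fy=3.5))
i=cv2.imread('pics/s0.png');cv2.imwrite('pics/m2.png',cv2.resize(i[0:170,120:290],None,fx=3.5,fy=3.5))
```

```text
(90, 173) 0.42 [ 0.476 -0.158] 0.197
(90, 173) 0.45 [ 0.472 -0.172] 0.183
(90, 173) 0.47 [ 0.469 -0.181] 0.174
(157, 243) 0.42 [ 0.379 -0.257] 0.058
(157, 243) 0.45 [ 0.38  -0.265] 0.053
(157, 243) 0.47 [ 0.381 -0.27 ] 0.049
tool lat 0.1132581098939574
cap axis 0.3 [0.531 0.059] edges x 0.5628719559970015 0.4635042316160837
cap axis 0.35 [0.521 0.023] edges x 0.549838772033187 0.45840854020575417
cap axis 0.4 [ 0.51  -0.013] edges x 0.5368055880693726 0.45331284879542466
cap axis 0.45 [ 0.5  -0.05] edges x 0.5237724041055583 0.4482171573850951
shaft base 0.1 [ 0.49203262 -0.04176738]
shaft base 0.12 [ 0.4897971  -0.05034958]
scene shaft base [ 0.49385734 -0.03697574] lat 0.24447899242240326
```

View pics/m.png

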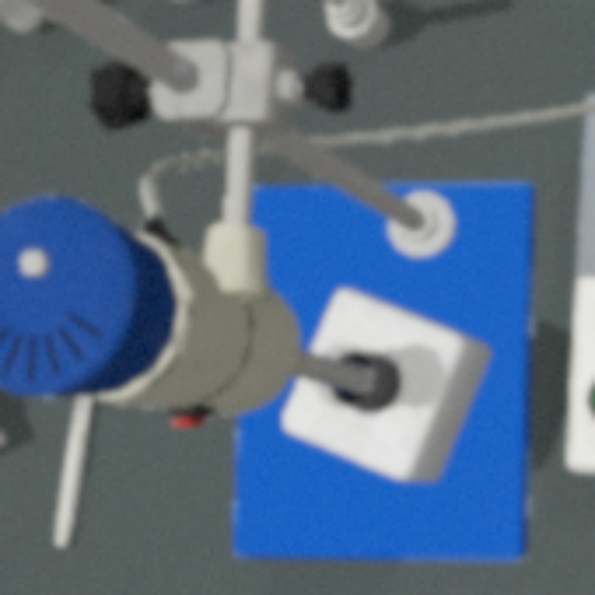

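View pics/m2.png

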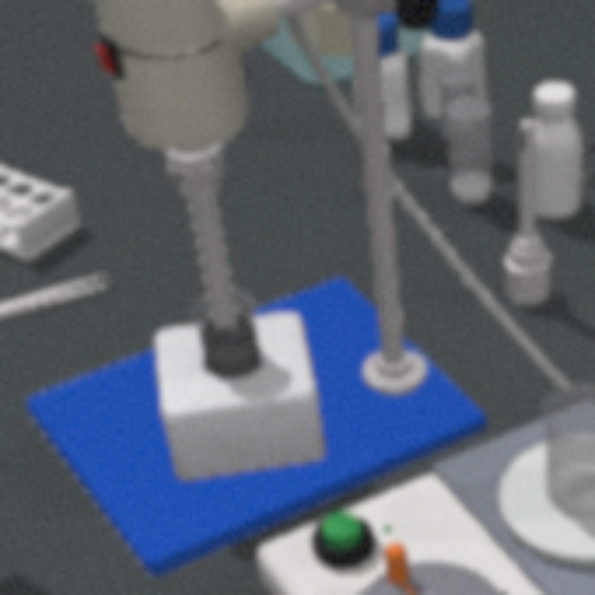

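Run:
```python
from h import *
B=[.4795,-.2]
env.movel([*B,.11],velocity=.08,guard=8)
env.hold(.2);s=monitor.sense();print(s['clock'],s['position'],s['contact_force'],s['joints'].round(2))
a=snap('scene','s7');b=snap('top','t7')
cv2.imwrite('pics/c7.png',cv2.resize(cv2.cvtColor(a['frame'],cv2.COLOR_RGB2BGR)[20:230,130:330],None,fx=2.8,fy=2.8,interpolation=cv2.INTER_CUBIC))
cv2.imwrite('pics/c7t.png',cv2.resize(cv2.cvtColor(b['frame'],cv2.COLOR_RGB2BGR)[100:300,0:266],None,fx=3,fy=3))
```

```text
20.4083 [ 0.47960857 -0.20015309  0.11007525] [-0.32354256  0.41188859 -0.31095553] [-0.62  0.43  1.67  0.    1.04 -0.31]
```

View pics/c7.png

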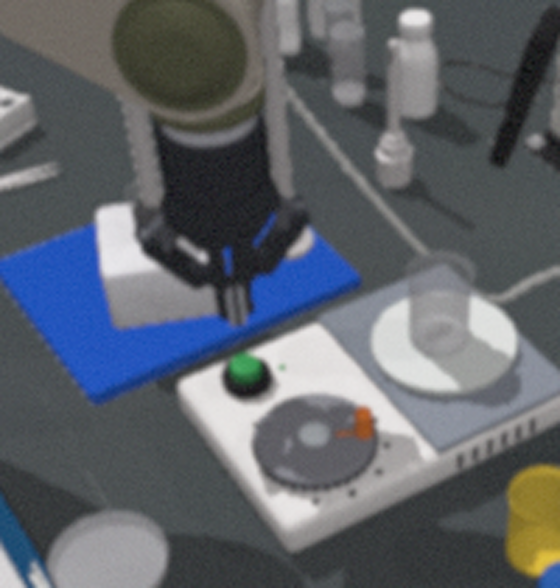

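View pics/c7t.png

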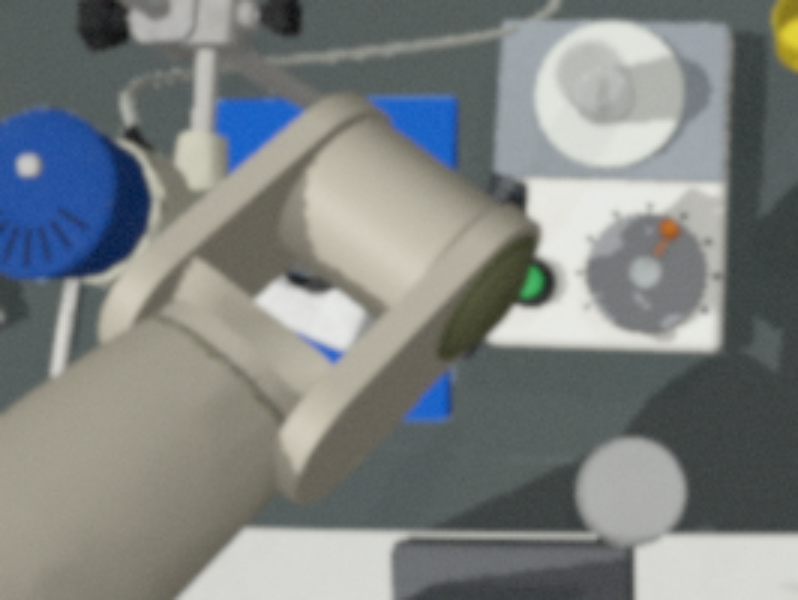

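There is no contact, and the peg still points at its fourth click. Next I press the button.

Run:
```python
from h import *
B=[.4795,-.2]
env.movel([*B,.075],velocity=.06,guard=8)
env.hold(.1)
h=env.movel([*B,.056],velocity=.015,guard=2.0);s=monitor.sense();print('contact',h,s['position'],s['contact_force'])
z=s['position'][2]
for i in range(18):
    z-=.001; env.movel([*B,z],velocity=.015); s=monitor.sense(); print(round(z,4),s['position'][2].round(4),s['contact_force'].round(2))
    if s['contact_force'][2]>9: break
env.hold(.15)
s=monitor.sense();print(s['clock'],s['position'],s['contact_force'])
```

```text
contact True [ 0.47944746 -0.19995272  0.05888176] [ 1.16829362 -0.84233534  2.6869335 ]
0.0579 0.0579 [-0.53  0.9   1.91]
0.0569 0.0569 [-0.86 -0.38  2.8 ]
0.0559 0.0559 [-0.72  0.81  4.34]
0.0549 0.0557 [-3.08  1.6  13.2 ]
23.4667 [ 0.47955629 -0.20005298  0.05566188] [-3.17719707  1.64319498 12.48099165]
```

Hard stop at z = 0.0557. The force just before it was about 4.3 N, which matches the stated full-press force. I release and check.

Run:
```python
from h import *
a=snap('scene','s8p')
env.movel([.4795,-.2,.12],velocity=.08)
p=[.44,-.27,.22];env.movel(p,velocity=.15);env.hold(.5)
s=monitor.sense();print(s['clock'],s['position'],s['contact_force'])
a2=snap('scene','s8');b=snap('top','t8')
f=lambda d:cv2.resize(cv2.cvtColor(d['frame'],cv2.COLOR_RGB2BGR)[110:240,190:330],None,fx=2.8,fy=4*.7,interpolation=cv2.INTER_CUBIC)
cv2.imwrite('pics/c8.png',np.hstack([f(a),f(a2)]))
cv2.imwrite('pics/c8t.png',cv2.resize(cv2.cvtColor(b['frame'],cv2.COLOR_RGB2BGR)[90:290,140:360],None,fx=3,fy=3,interpolation=cv2.INTER_CUBIC))
hsv=cv2.cvtColor(b['frame'],cv2.COLOR_RGB2HSV);m=cv2.inRange(hsv,(3,120,100),(20,255,255));k=np.zeros_like(m);k[160:205,190:245]=m[160:205,190:245]
ys,xs=np.nonzero(k);w=onplane(b,(xs.mean(),ys.mean()),.079)[:2] if len(xs) else None
print('peg',w, 'vs',pose(5,0)[0], 'dist from start est', None if w is None else np.linalg.norm(w-onplane(b,(198.2,189.4),.079)[:2]))
```

```text
25.9917 [ 0.4400226  -0.26994588  0.21994809] [ 0.24555921 -0.49078107  0.63201022]
peg [ 0.51899067 -0.31250099] vs [ 0.52038801 -0.31137503  0.06      ] dist from start est 0.06425456267304225
```

View pics/c8.png

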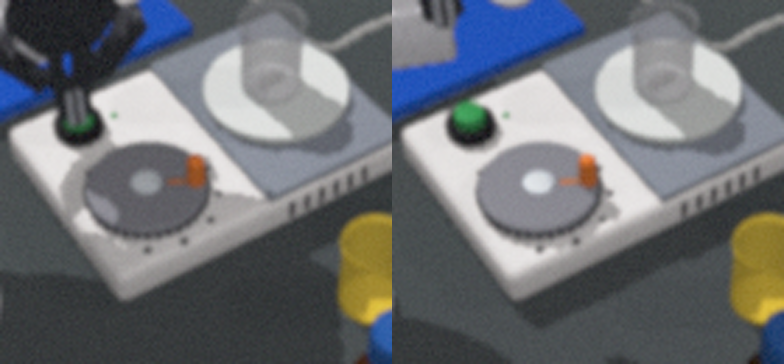

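View pics/c8t.png

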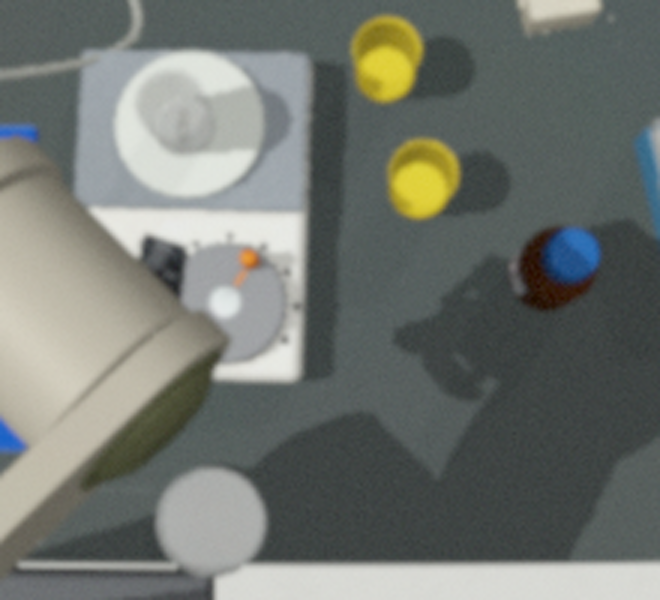

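The left picture shows the button flush in its ring while pressed. The right one shows it raised again, with the peg at its fourth click. In the top view, the beaker, bottle and dish look undisturbed and the robot touches nothing.

```bash
python3 -c "
from h import *
job.hand_in()"
```

```text
the job is handed in; nothing more can be done
```

I turned the dial four clicks clockwise with the closed fingertip against its peg, then pressed the green start button once, let it go and handed the job in. The clock read about 26 s of the 67 s allowed. `hand_in` gives no verdict, so what follows is from my own checks.

- **Dial:** It started in the second click position and moved one click at a time. The push peaked at about 5 N and the force dropped away at each snap. In the last top view the peg was 64.3 mm from its start (allowed 62.6–68.6 mm) and within 2 mm of the predicted fourth-click spot.
- **Button:** It reached a hard stop at z = 55.7 mm, with about 4.3 N just before the stop and 13 N against it. Its exact travel could not be read. It looked flush in its ring while pressed and raised again afterwards.
- **Surroundings:** The beaker, bottle and dish look undisturbed in the last pictures; I judged this by eye and did not measure it. The arm passed an estimated 3 cm from the overhead stirrer motor, and the tool force reading was near zero at the end.

No check failed. The peg top sat about 5–8 enlarged pixels (1–2 camera pixels) off the prediction in the scene view at every click, and the two views put the button up to 4 mm apart.

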